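Scan the vial cassette out of its dock, then unlatch it and hold it up

TASK

Log the vial cassette out: take the cordless barcode scanner from its charging cradle, aim its window at the barcode on the end of the docked cassette and hold it there steadily for a good second so that it reads, then set the scanner back in its cradle and let go of it. Then pinch the cassette's two orange side catches together, which unhooks it, lift it level straight up out of the dock with both its vials still standing in it, and finish still holding it by the pinched catches, hanging free about a hand's width above the dock. Leave the bottle, the flask and the spare vial as they stand.

Things in the scene. Friction and masses are not known exactly. Their poses are not given: they have to be found in the camera images.
- dock: Docking station fixed to the table: light grey plinth 160 x 88 x 20 mm, dark seat. Origin at its underside's centre; x along the cassette, -x is the barcode end (facing obliquely to the robot's front left), z up. Amid each long side an aluminium keeper (44 mm along x, 19 to 28 mm from the centre line, top 49 mm above the table) holds a catch down. End and side guides: up to 31 mm above the table.
- dock_seat (a point): Point at the centre of the dock's seat, 20 mm above the table: where the cassette's origin lies when it is docked.
- cassette: White vial cassette, 113 mm long (x), 34 wide (y), 0.12 kg plus two 28 g vials, latched in the dock. Origin at its underside's centre, axes as the dock's. A vial at either end (37.5 mm from the middle, tops 61 mm above the underside); between them a spine, 26 mm along x, 64 tall, an orange catch either side (y). Cannot come out until both are pinched; then lifts straight up, clear in 30 mm.
- cassette_grip (a point): Midway between the catches' thumb pads, 55 mm above the cassette's underside (75 mm above the table when docked): put the TCP here, fingers down, closing along the cassette's y; the fingertips then end above the keepers. Pads: 25 mm wide (x), 44 to 65 mm above the underside. A grip of 30 to 60 N holds and lifts without slipping.
- cassette_code (a point): Centre of the barcode label (white, 30 mm wide, 26 mm tall, with upright black bars) on the cassette's end at -x, facing along the cassette's -x; 51 mm above the table when docked.
- catch_left (a joint): Sprung orange catch on the cassette's +y side, hinged near the underside: 0 at rest (hooked under the keeper), 0.205 rad fully pinched, free from about 0.14; springs back. About 2 N to start, 5 N fully in. At rest the two pads are 59 mm apart over their outer faces; fully pinched they stop 38 mm apart, faces upright and parallel.
- catch_right (a joint): The same catch on the cassette's -y side: 0 at rest (hooked), 0.205 rad fully pinched inwards; springs back.
- pocket_front (a point): Floor centre of the cassette's pocket nearer the barcode (30 mm square, 24 mm deep).
- pocket_rear (a point): Floor centre of the cassette's pocket at the other end.
- vial_front: Capped glass sample vial, 28 mm across, 57 mm tall, loose in the pocket nearer the barcode. Origin at the centre of its underside.
- vial_rear: The like vial in the other pocket.
- cradle: Dark charging cradle fixed to the table, at the robot's left or right: base 136 x 68 x 12 mm, a nest for the scanner's tail (34 to 60 mm towards -x) and one for its head (32 to 63 mm towards +x), flared cheeks up to 50 mm high, about 3 mm of play; between the nests it is open for fingers. Origin at its underside's centre; x is where the cradled scanner's window points, z up.
- cradle_seat (a point): Where the scanner's origin lies when it is seated in the cradle: 50 mm above the table, above the cradle's origin.
- scanner: Cordless in-line barcode scanner, 110 mm long, 0.13 kg, level in its cradle, lifts straight up. Origin on its axis amid the grip; x out of the window, z up (blue key on top). Grip: 30 mm wide (y), 26 tall, from 53 mm behind the origin to 24 ahead; head ahead of it 42 wide, 34 tall. Grip it from above at the origin, closing along y, with 30 to 60 N.
- scanner_window (a point): Centre of the red window, 56 mm ahead of the scanner's origin on its axis. It reads by itself (no key to press) when 20 to 120 mm from the barcode, if the axis line meets the barcode within 12 mm of its centre sideways and up or down, within 0.35 rad of square on, held still for a second.
- bottle: Brown screw-cap bottle, 46 mm across, 93 mm tall, standing on the side of the table where the cradle is not. Origin at the centre of its underside. Leave alone.
- flask: Conical glass flask, 64 mm across, 105 mm tall, standing behind the dock. Origin at the centre of its underside. Leave alone.
- lab_jack_large: Blue scissor lab jack that carries a round glass flask of the still, right behind the work: 215 mm (x) by 196 mm (y), 203 mm tall, the flask above it to about 320 mm; never moves. Origin at the centre of its underside. Keep hand and arm clear of it: between the right-hand place and the dock, move high and on the robot's side.
- spare_vial: Spare capped vial, 28 mm across, 57 mm tall, standing right of the dock near the robot. Origin at the centre of its underside. Leave alone.

How it is judged:
By the outcome, as a careful person would: the job done as asked, in the order asked, and still so for the second after the job is handed in, while the arm keeps its last pose, push and grip.
It also fails if it takes over 61 s, if anything falls off the work surface, if the arm or the gripper's body presses on something with over 40 N, if the wrist force passes 120 N, or if a joint passes its speed limit or range.

ROBOT

A 6-joint arm with a two-finger parallel gripper is mounted at the origin on a cart in front of the work surface, level with it; the furniture and walls round the work are solid. World frame = base frame: x ahead of the robot, y to its left, z up, the work surface at z = 0. Lengths are in m, angles in rad, forces in N, time in s.
With the tool pointing down it reaches from about 0.25 to 0.775 m from the base axis. Payload 4 kg.
Tool frame: the origin (TCP) lies between the finger pads, 19 mm behind the fingertips; this is the grasp point; y points along the fingers, x is the direction in which the jaws open and shut, and the axes are right-handed (so a half turn about y gives the same grasp; the last joint's range is limited). The gripper opens to 94 mm and grips with 3 to 60 N. Pads are 16 mm wide; open, the fingers measure 119 mm over their backs; the gripper's body (75 mm by 177 mm) begins 78 mm behind the grasp point.
Start: joints at [-0.103, 0.087, 1.371, -0, 1.684, -0.103], TCP at [0.55, -0, 0.224] pointing down, gripper open.
Joint ranges: [-3.1, 3.1], [-0.76, 2.03], [0.27, 2.55], [-1.08, 4.22], [0.17, 2.65], [-2.57, 2.57]. Speed limits (rad/s): [2.79, 2.79, 3.14, 3.14, 3.14, 3.14].

INTERFACE

Orientations are given as [roll, pitch, yaw] about the fixed x, y, z axes, in that order (R = Rz(yaw) Ry(pitch) Rx(roll)).
In Python, from bench import robot gives the robot as it stands.
- The arm moves only by the tool step_arm, never from a script. Its argument "commands" is a list of rows, each an object with "xyz": the shift along the world's x, y, z in m, a list of three; "twist": the turn, a rotation vector about the world's x, y, z in degrees, a list of three. In form: [{"xyz": [tx, ty, tz], "twist": [ax, ay, az]}, ...]. A call has 1 to 12 rows; each row is the pose to reach, as a shift and turn from the pose commanded when the call began; what a row does not reach only later rows make up. A row lasts 1/12 s, in which the tool goes at most 41.7 mm and 7.16 degrees, less where a joint would pass 70% of its speed; a pose out of reach is approached as far as the arm can. A call with a gripper value outside its range is refused whole. "fingers" is the closure in counts, from 0 (fully open) to 255 (shut), set as the call begins (left out, the last holds). The fingers move at their own pace and stop on an object; the grip force is fixed at half the most. Time passes only in rows, so rows that repeat a pose let the fingers close. It gives the time, the measured TCP pose, the force and the opening at its end, in the units of the state.
- robot.get_obs(): the state, without advancing time (a new reading comes with each control period).
- robot.snapshot(name): name is "scene" or "side" or "wrist"; returns (picture, depth): 400x640x3 uint8, red, green, blue; 400x640 float32, m along the optical axis (not along the pixel's ray), 0 where there is no reading.
- robot.camera_info(name): a dict with "fx", "fy", "cx", "cy" (pixels), "R" (3x3) and "t" (3): a world point X has camera coordinates R X + t. Camera axes: x right, y down, z forward; pixel columns grow to the right and rows downward; lengths in m; the calibration is good to about 2 mm. A picture is of the moment at which its call begins: read the wrist's pose just before it. camera_info takes no time and is no camera call; for the wrist camera it gives the pose at the moment of the call.
- robot.close_job(): hands the job in, once; it reports no verdict.
The state is a dict: "time": time; "joint_positions": joint angles; "qvel": joint speeds; "joint_torque": joint torques, N m; "tool_pos": TCP position; "ee_rot": TCP orientation; "wrist_force": force on the tool from outside, world axes, zero at the start; "wrist_torque": the same for the moment, N m; "width": finger opening in m.
Only numpy, scipy, OpenCV 4.12 (cv2) and the standard library are available. Lean on these libraries where they do the work, as an engineer would, in place of code of your own. Each camera call takes 0.05 s, during which the arm holds its last target.

## Working session

There is one attempt and no reset: what is moved stays moved. The work goes in short steps, Python scripts to look and compute and a tool call to move; the robot and the scene stay as the last step left them, time stands still between calls to the robot, and variables do not carry over. Pictures are saved under pics/ and viewed, and the job is handed in when it is done.

Besides the shell and the picture viewer there is one more tool, called by a JSON object that holds its "method" and its "body", one argument or row to a line. step_arm: Moves the arm, as the interface text tells. Its arguments: {"type":"object","properties":{"commands":{"type":"array"},"fingers":{"type":"number"}},"required":["commands"]}

```bash
mkdir -p pics; ls; cat > h.py <<'E'
import numpy as np, cv2
from bench import robot
def snap(n,f):
    im,d=robot.snapshot(n); cv2.imwrite('pics/'+f+'.png',im[:,:,::-1]); np.save('pics/'+f+'.npy',d); 
    c=robot.camera_info(n); np.savez('pics/'+f+'_c.npz',**{k:np.array(v) for k,v in c.items()}); return im,d,c
def load(f):
    return cv2.imread('pics/'+f+'.png'),np.load('pics/'+f+'.npy'),dict(np.load('pics/'+f+'_c.npz'))
def cloud(d,c):
    v,u=np.mgrid[:400,:640]
    P=np.stack([(u-c['cx'])/c['fx']*d,(v-c['cy'])/c['fy']*d,d],-1)
    return (P-np.array(c['t']))@np.array(c['R'])
def proj(X,c):
    p=np.array(c['R'])@np.array(X)+np.array(c['t']); return c['fx']*p[0]/p[2]+c['cx'],c['fy']*p[1]/p[2]+c['cy']
E
python3 - <<'E'
from h import *
print(robot.get_obs())
for n in ['scene','side','wrist']:
    im,d,c=snap(n,n+'0'); print(n,c)
E
```

```text
pics
{'time': 0.0, 'joint_positions': array([-1.03113910e-01,  8.79636085e-02,  1.37226918e+00,  7.83992141e-06,
        1.68357369e+00, -1.03119153e-01]), 'qvel': array([-0.00130378, -0.00012619, -0.00031503, -0.00034323,  0.00184366,
        0.00095313]), 'joint_torque': array([ 1.28542815e-03, -3.40182602e+01, -3.02423716e+01,  7.18220207e-02,
        3.29729996e-02, -1.13141955e-04]), 'tool_pos': array([5.49492517e-01, 4.28438390e-05, 2.23091850e-01]), 'ee_rot': array([-1.57056069e+00,  2.20126163e-03,  6.37547854e-06]), 'wrist_force': array([ 0.05155455, -0.11221732, -0.05268463]), 'wrist_torque': array([ 0.01274809, -0.00486624,  0.03199419]), 'width': 0.09380436437373264}
scene {'fx': 392.9006670332415, 'fy': 392.9006670332415, 'cx': 316.7327211951238, 'cy': 205.09965119935376, 'R': array([[ 0.88943092, -0.45706671, -0.00163165],
       [-0.26558099, -0.51389653, -0.8157065 ],
       [ 0.37199379,  0.72594791, -0.5784637 ]]), 't': array([-0.51519072,  0.2287888 ,  0.99442333])}
side {'fx': 498.39937801172414, 'fy': 498.39937801172414, 'cx': 328.68188763124704, 'cy': 211.1506481494147, 'R': array([[ 0.21795665, -0.97590183, -0.01051248],
       [-0.75974176, -0.16289884, -0.62948902],
       [ 0.61260702,  0.14518808, -0.77693826]]), 't': array([-0.13354144,  0.48725391,  1.27990321])}
wrist {'fx': 313.7278504364496, 'fy': 313.7278504364496, 'cx': 317.3417985101479, 'cy': 199.15892536721068, 'R': array([[ 0.99999061,  0.00183552, -0.00392642],
       [ 0.00271848, -0.97117685,  0.23834459],
       [-0.00337576, -0.23835302, -0.97117271]]), 't': array([-0.54734977, -0.02609717,  0.39229678])}
```

View pics/scene0.png

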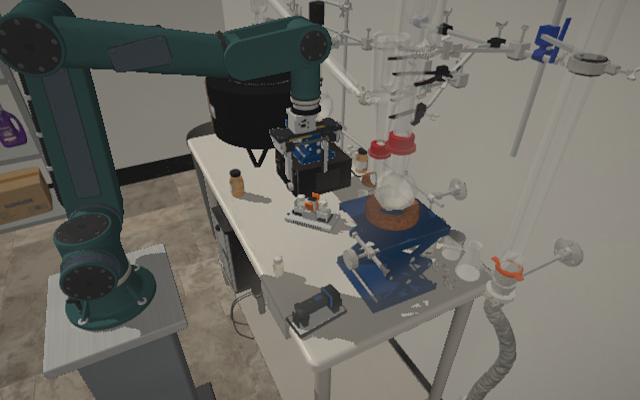

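View pics/side0.png

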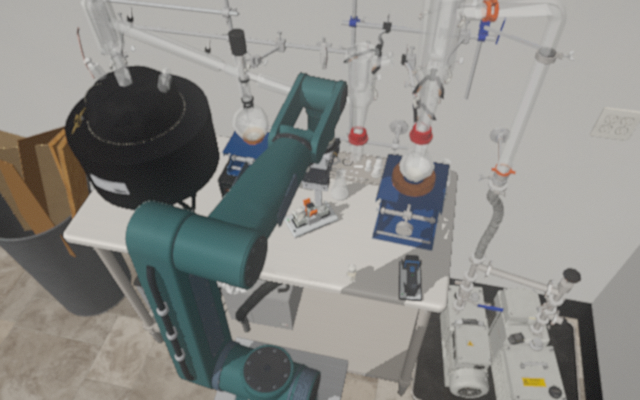

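View pics/wrist0.png

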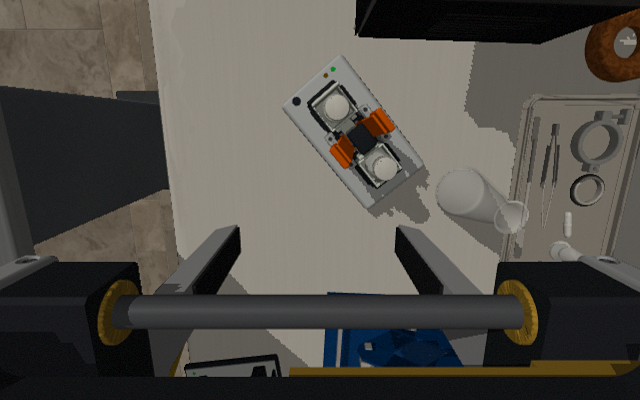

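```bash
python3 - <<'E'
from h import *
im,d,c=load('wrist0'); P=cloud(d,c)
m=(np.abs(P[...,2]-0.02)<0.004)
v,u=np.mgrid[:400,:640]; m&=(u>260)&(u<450)&(v>30)&(v<230)
q=P[m]; print('z med',np.median(q[:,2]),len(q)); r=cv2.minAreaRect(q[:,:2].astype(np.float32)*1000); print(r)
# orange
hsv=cv2.cvtColor(im,cv2.COLOR_BGR2HSV); o=(hsv[...,0]<14)&(hsv[...,1]>180)&(hsv[...,2]>120)&(u>300)&(u<420)&(v>80)&(v<190)
n,l,st,ce=cv2.connectedComponentsWithStats(o.astype(np.uint8))
for i in range(1,n):
    if st[i,4]>50:
        k=P[l==i]; t=k[k[:,2]>0.075]; print('orange',ce[i],st[i,4],t.mean(0) if len(t) else 0,k[:,2].max())
tab=(np.abs(P[...,2])<0.01)&(u>200)&(u<300)&(v>100)&(v<200); print('table z',np.median(P[tab][:,2]))
im2=cv2.resize(load('scene0')[0][260:350,240:380],None,fx=5,fy=5); cv2.imwrite('pics/s_crop.png',im2)
im,d,c=load('scene0');P=cloud(d,c)
hs=(v>280)&(v<345)&(u>280)&(u<350)
for a,b in [(0.058,0.075),(0.008,0.016)]:
    k=P[hs&(P[...,2]>a)&(P[...,2]<b)]; print(a,len(k),k.min(0),k.max(0),cv2.minAreaRect(k[:,:2].astype(np.float32)*1000))
E
```

```text
z med 0.020700763707325907 5960
((604.18212890625, 58.17744827270508), (186.34324645996094, 212.2386474609375), 6.0751729011535645)
orange [382.7        119.81304348] 230 [0.60850152 0.07116996 0.0845897 ] 0.38505891712279444
orange [342.77777778 151.44444444] 63 [0.57251308 0.04048928 0.08411851] 0.38505891712279444
orange [338.34131737 156.52694611] 167 [0.5679542  0.03683511 0.08294029] 0.0850409468024162
table z 0.001603717478975291
0.058 480 [ 0.37369147 -0.31285046  0.05800638] [ 0.48267892 -0.26971095  0.06865691] ((428.59814453125, -297.5476989746094), (104.98538970947266, 43.755157470703125), 12.827964782714844)
0.008 629 [ 0.35775046 -0.33365567  0.0080101 ] [ 0.49529423 -0.26885627  0.01596665] ((426.19390869140625, -295.486328125), (133.66592407226562, 65.86861419677734), 6.290499687194824)
```

View pics/s_crop.png

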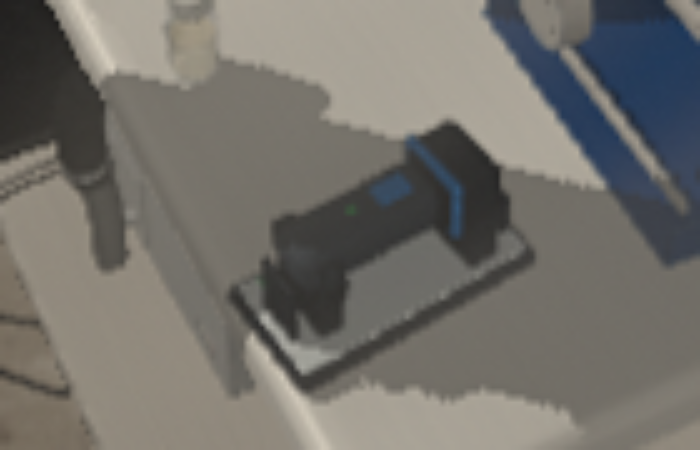

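```bash
python3 - <<'E'
from h import *
im,d,c=load('side0');P=cloud(d,c);hsv=cv2.cvtColor(im,cv2.COLOR_BGR2HSV)
v,u=np.mgrid[:400,:640]
b=(hsv[...,0]>105)&(hsv[...,0]<130)&(hsv[...,1]>120)&(u>365)&(u<460)&(v>140)&(v<260)&(d>0)
k=P[b]; print(np.percentile(k,[1,50,99],axis=0))
im,d,c=load('scene0');P=cloud(d,c)
for n,(a,b) in dict(bottle=(237,175),spare=(278,262),flask=(365,180)).items(): print(n,P[b-3:b+4,a-3:a+4].reshape(-1,3)[::8])
print(P[300:320:4,290:330:6][...,:])
E
```

```text
[[ 5.63423528e-01 -3.32158197e-01 -7.15014797e-03]
 [ 6.37442874e-01 -2.88893742e-01  3.46786148e-04]
 [ 7.08654417e-01 -2.02002586e-01  6.75164177e-03]]
bottle [[0.42010181 0.29296596 0.0943043 ]
 [0.4229122  0.29275986 0.08978678]
 [0.42481256 0.28876622 0.08750467]
 [0.42647756 0.2838348  0.08579232]
 [0.42859316 0.28074454 0.08297997]
 [0.43444153 0.2924617  0.07114439]
 [0.43686295 0.29041536 0.06762672]]
spare [[ 0.39560392 -0.11989822  0.05523276]
 [ 0.3958515  -0.12640336  0.05703106]
 [ 0.39779306 -0.12798095  0.05398637]
 [ 0.40032207 -0.12791276  0.04928407]
 [ 0.4010244  -0.13302013  0.04975627]
 [ 0.40386266 -0.13214402  0.04420162]
 [ 0.40712166 -0.13017797  0.03749054]]
flask [[0.85149507 0.17091658 0.02037317]
 [0.85246408 0.16555334 0.01877448]
 [0.85009281 0.15547242 0.02070539]
 [0.84872142 0.14688936 0.02158706]
 [0.84934202 0.14116484 0.0203677 ]
 [0.85078083 0.13660898 0.01828486]
 [0.85173707 0.13140076 0.01671443]]
[[[ 0.39244153 -0.21700807 -0.00194881]
  [ 0.40535812 -0.22495252 -0.00064009]
  [ 0.41794253 -0.23351669  0.00147514]
  [ 0.40867175 -0.28831153 
[... 562 characters left out ...]
8  0.05861898]
  [ 0.41321603 -0.30969547  0.05477606]
  [ 0.42953728 -0.30793396  0.04398899]
  [ 0.45561631 -0.28950835  0.01020607]]

 [[ 0.37583907 -0.25469571  0.00237694]
  [ 0.37445827 -0.29572678  0.04748655]
  [ 0.38287686 -0.31030902  0.05855431]
  [ 0.39652934 -0.31274871  0.05358405]
  [ 0.4240428  -0.28778558  0.01127803]
  [ 0.43704865 -0.29378764  0.01051774]
  [ 0.44924223 -0.3013046   0.0118471 ]]

 [[ 0.36862815 -0.27168178  0.0103946 ]
  [ 0.37020304 -0.30485364  0.04604661]
  [ 0.38158208 -0.31245526  0.04795828]
  [ 0.39286839 -0.32008269  0.04995103]
  [ 0.41916192 -0.29740194  0.01002815]
  [ 0.43159912 -0.30421784  0.01047311]
  [ 0.44425447 -0.3106064   0.01032336]]]
```

{"method": "step_arm", "body": {
  "commands": [
    {"xyz": [-0.012, -0.008, 0.002], "twist": [0, 0, 5]},
    {"xyz": [-0.026, -0.02, 0.004], "twist": [0, 0, 11]},
    {"xyz": [-0.042, -0.035, 0.006], "twist": [0, 0, 17]},
    {"xyz": [-0.058, -0.052, 0.008], "twist": [0, 0, 23]},
    {"xyz": [-0.074, -0.072, 0.01], "twist": [0, 0, 29]},
    {"xyz": [-0.09, -0.094, 0.012], "twist": [0, 0, 35]},
    {"xyz": [-0.104, -0.118, 0.014], "twist": [0, 0, 41]},
    {"xyz": [-0.116, -0.142, 0.016], "twist": [0, 0, 47]},
    {"xyz": [-0.126, -0.166, 0.016], "twist": [0, 0, 53]},
    {"xyz": [-0.13, -0.19, 0.016], "twist": [0, 0, 59]},
    {"xyz": [-0.13, -0.214, 0.016], "twist": [0, 0, 65]},
    {"xyz": [-0.13, -0.238, 0.016], "twist": [0, 0, 71]}
  ]
}}

```text
time: 1.15
tool_pos: [0.4194, -0.2391, 0.2402]
ee_rot: [-1.571, -0.0, 1.244]
wrist_force: [0.2, 0.2, -0.2]
width: 0.0941
```

{"method": "step_arm", "body": {
  "commands": [
    {"xyz": [0.002, -0.018, 0], "twist": [0, 0, 6]},
    {"xyz": [0.004, -0.034, 0], "twist": [0, 0, 12]},
    {"xyz": [0.006, -0.046, 0], "twist": [0, 0, 18]},
    {"xyz": [0.006, -0.054, 0], "twist": [0, 0, 22]},
    {"xyz": [0.006, -0.057, 0], "twist": [0, 0, 25]},
    {"xyz": [0.006, -0.057, 0], "twist": [0, 0, 25]},
    {"xyz": [0.006, -0.057, 0], "twist": [0, 0, 25]}
  ]
}}

```text
time: 1.73
tool_pos: [0.4258, -0.2949, 0.2398]
ee_rot: [-1.57, -0.001, 1.674]
wrist_force: [0.5, -1.0, 0.0]
width: 0.0939
```

```bash
python3 - <<'E'
from h import *
o=robot.get_obs(); print(o['time'],o['tool_pos'],o['ee_rot'],o['joint_positions'])
snap('wrist','w1')
E
```

```text
1.7333 [ 0.42584122 -0.29494627  0.23984687] [-1.57021041e+00 -9.31479259e-04  1.67377535e+00] [-7.15373503e-01  1.40126829e-02  1.41659336e+00  2.10969124e-04
  1.71206703e+00 -2.38911954e+00]
```

View pics/w1.png

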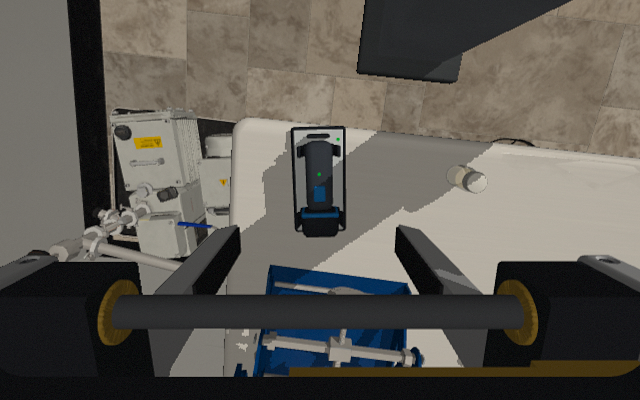

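```bash
python3 - <<'E'
from h import *
im,d,c=load('w1');P=cloud(d,c)
v,u=np.mgrid[:400,:640]
w=(u>275)&(u<365)&(v>115)&(v<250)
for a,b in [(0.058,0.075),(0.007,0.018)]:
    k=P[w&(P[...,2]>a)&(P[...,2]<b)]; print(a,len(k),k.mean(0),cv2.minAreaRect(k[:,:2].astype(np.float32)*1000))
# grip top only
k=P[w&(P[...,2]>0.058)&(P[...,2]<0.075)&(v>140)&(v<205)]
print('grip',k.mean(0)); X=k[:,:2]-k[:,:2].mean(0); U,S,V=np.linalg.svd(X,full_matrices=False); print(np.degrees(np.arctan2(V[0,1],V[0,0])),S,np.median(k[:,2]))
# edges of grip per row
r0=[]
for r in range(150,200,6):
    m=(np.abs(P[r,:,2]-0.062)<0.006)&(np.abs(u[r]-320)<30); print(r,P[r,m][[0,-1]].round(4).tolist())
hsv=cv2.cvtColor(im,cv2.COLOR_BGR2HSV); b=(hsv[...,0]>100)&(hsv[...,0]<125)&(hsv[...,1]>120)
q=P[b&(v>250)&(u>250)&(u<430)]; q=q[q[:,2]>0.03];print('jack',q.min(0),q.max(0))
n,l,st,ce=cv2.connectedComponentsWithStats((b&w).astype(np.uint8))
for i in range(1,n): print(st[i],P[l==i].mean(0))
im,d,c=load('scene0');print(c['fx'])
E
```

```text
0.058 2690 [ 0.4307612  -0.29133206  0.06469129] ((429.4665832519531, -292.32171630859375), (108.1065673828125, 41.544097900390625), 8.49875259399414)
0.007 2391 [ 0.40866459 -0.29422455  0.01290862] ((426.6691589355469, -292.1388244628906), (134.11386108398438, 67.27127838134766), 7.292593479156494)
grip [ 0.40916999 -0.29412097  0.06350914]
7.325579952748475 [0.78961712 0.32506075] 0.06377616142831058
150 [[0.3861, -0.3116, 0.0584], [0.383, -0.2836, 0.0598]]
156 [[0.3927, -0.311, 0.0572], [0.3896, -0.2816, 0.0564]]
162 [[0.3993, -0.3104, 0.0561], [0.3962, -0.2809, 0.0566]]
168 [[0.4054, -0.3086, 0.0593], [0.4024, -0.2814, 0.0597]]
174 [[0.4121, -0.308, 0.0586], [0.4092, -0.2794, 0.0582]]
180 [[0.4191, -0.3074, 0.0569], [0.416, -0.2786, 0.0571]]
186 [[0.4257, -0.3067, 0.0577], [0.4227, -0.2778, 0.0578]]
192 [[0.4328, -0.3061, 0.0566], [0.4295, -0.277, 0.0578]]
198 [[0.4388, -0.3042, 0.0599], [0.4363, -0.2762, 0.0582]]
jack [ 0.35599921 -0.34798629  0.03007518] [ 0.70313621 -0.16045602  0.40170777]
[336 126   1   1   1] [ 0.35757059 -0.27817099  0.00874314]
[291 128   2   2   2] [ 0.
[... 1451 characters left out ...]
.2745804   0.05600098]
[310 210   1   1   1] [ 0.45254161 -0.29949637  0.05915907]
[295 215   1   1   1] [ 0.46344666 -0.31631182  0.04849318]
[340 215   1   1   1] [ 0.46032494 -0.26289886  0.04019074]
[295 219   1   1   1] [ 0.46847742 -0.31589614  0.04804416]
[341 220   1   1   1] [ 0.46527608 -0.26136392  0.04399114]
[295 223   1   2   2] [ 0.47397305 -0.31539931  0.04818783]
[295 226   1   1   1] [ 0.47683762 -0.31510009  0.04886017]
[344 227   1   1   1] [ 0.47230972 -0.25720959  0.04798674]
[306 235   2   2   2] [ 0.48093284 -0.30050373  0.06587102]
[328 235   1   1   1] [ 0.47757563 -0.27636976  0.06646818]
[331 235   1   1   1] [ 0.47702625 -0.27303992  0.06700773]
392.9006670332415
```

{"method": "step_arm", "body": {
  "commands": [
    {"xyz": [0.001, 0.003, -0.015], "twist": [0, 0, 1.5]},
    {"xyz": [0.001, 0.003, -0.037], "twist": [0, 0, 1.5]},
    {"xyz": [0.001, 0.003, -0.062], "twist": [0, 0, 1.5]},
    {"xyz": [0.001, 0.003, -0.087], "twist": [0, 0, 1.5]},
    {"xyz": [0.001, 0.003, -0.112], "twist": [0, 0, 1.5]},
    {"xyz": [0.001, 0.003, -0.137], "twist": [0, 0, 1.5]},
    {"xyz": [0.001, 0.003, -0.157], "twist": [0, 0, 1.5]},
    {"xyz": [0.001, 0.003, -0.172], "twist": [0, 0, 1.5]},
    {"xyz": [0.001, 0.003, -0.182], "twist": [0, 0, 1.5]},
    {"xyz": [0.001, 0.003, -0.188], "twist": [0, 0, 1.5]},
    {"xyz": [0.001, 0.003, -0.19], "twist": [0, 0, 1.5]},
    {"xyz": [0.001, 0.003, -0.19], "twist": [0, 0, 1.5]}
  ]
}}

```text
time: 2.78
tool_pos: [0.4272, -0.292, 0.0506]
ee_rot: [-1.571, 0.0, 1.702]
wrist_force: [-1.0, 1.0, -0.2]
width: 0.0939
```

```bash
python3 - <<'E'
from h import *
o=robot.get_obs(); print(o['time'],o['tool_pos'],o['ee_rot'],o['joint_positions'],o['wrist_force'])
snap('wrist','w2')
E
```

```text
2.7833 [ 0.42723363 -0.29202217  0.0505673 ] [-1.57108444e+00  2.13996966e-04  1.70163802e+00] [-7.09216468e-01  1.17201370e-01  1.69251185e+00  7.38311471e-05
  1.33152779e+00 -2.41087201e+00] [-1.0074969   0.98703208 -0.18995061]
```

View pics/w2.png

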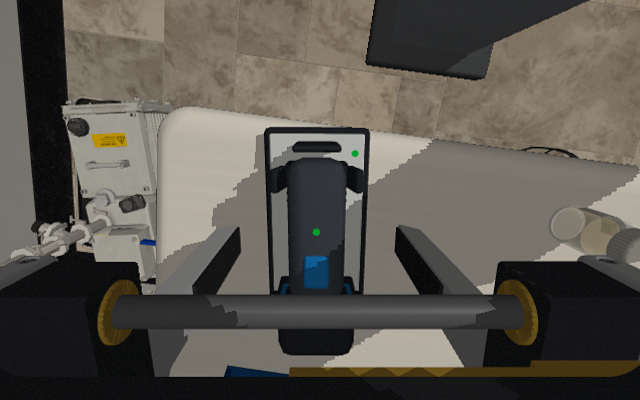

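The scanner's grip is centred between the open fingers: grip centre at u≈317, fingers at 240 and 395. I'm closing now.

{"method": "step_arm", "body": {
  "commands": [
    {"xyz": [0, 0, 0], "twist": [0, 0, 0]},
    {"xyz": [0, 0, 0], "twist": [0, 0, 0]},
    {"xyz": [0, 0, 0], "twist": [0, 0, 0]},
    {"xyz": [0, 0, 0], "twist": [0, 0, 0]},
    {"xyz": [0, 0, 0], "twist": [0, 0, 0]},
    {"xyz": [0, 0, 0], "twist": [0, 0, 0]},
    {"xyz": [0, 0, 0], "twist": [0, 0, 0]},
    {"xyz": [0, 0, 0], "twist": [0, 0, 0]},
    {"xyz": [0, 0, 0], "twist": [0, 0, 0]},
    {"xyz": [0, 0, 0], "twist": [0, 0, 0]}
  ],
  "fingers": 255
}}

```text
time: 3.67
tool_pos: [0.427, -0.292, 0.0503]
ee_rot: [-1.571, -0.0, 1.702]
wrist_force: [0.1, -1.4, -0.2]
width: 0.031
```

```bash
python3 - <<'E'
from h import *
o=robot.get_obs(); print(o['time'],o['tool_pos'],o['ee_rot'],o['width'],o['wrist_force'])
E
```

```text
3.6667 [ 0.42699512 -0.29203681  0.05026453] [-1.57074517e+00 -5.99297011e-05  1.70166896e+00] 0.0309671220867477 [ 0.07769805 -1.35681335 -0.17779866]
```

```bash
python3 - <<'E'
from h import *
im,d,c=load('wrist0'); P=cloud(d,c)
v,u=np.mgrid[:400,:640]
m=((np.abs(P[...,2]-0.0207)<0.008)&(u>270)&(u<440)&(v>40)&(v<220)).astype(np.uint8)
n,l,st,ce=cv2.connectedComponentsWithStats(m); i=1+np.argmax(st[1:,4]); q=P[l==i]
print(st[i],cv2.minAreaRect(q[:,:2].astype(np.float32)*1000))
k=P[(P[...,2]>0.0)&(P[...,2]<0.1)&(u>270)&(u<440)&(v>40)&(v<220)]
h=k[k[:,2]>0.075]; print('top',len(h),cv2.minAreaRect(h[:,:2].astype(np.float32)*1000),h[:,2].max())
h=k[k[:,2]>0.012]; print('all>12',cv2.minAreaRect(h[:,:2].astype(np.float32)*1000))
# cap centres by brightness circles
g=cv2.resize(im[40:230,260:450],None,fx=3,fy=3); cv2.imwrite('pics/cas.png',g)
E
```

```text
[ 282   55  142  155 5808] ((589.8126220703125, 53.55132293701172), (88.71359252929688, 160.31369018554688), 39.857696533203125)
top 2180 ((589.6646118164062, 53.90536880493164), (64.17108917236328, 85.51783752441406), 7.3375630378723145) 0.0869463860804298
all>12 ((606.0863037109375, 34.05896759033203), (88.71359252929688, 211.09893798828125), 39.857696533203125)
```

View pics/cas.png

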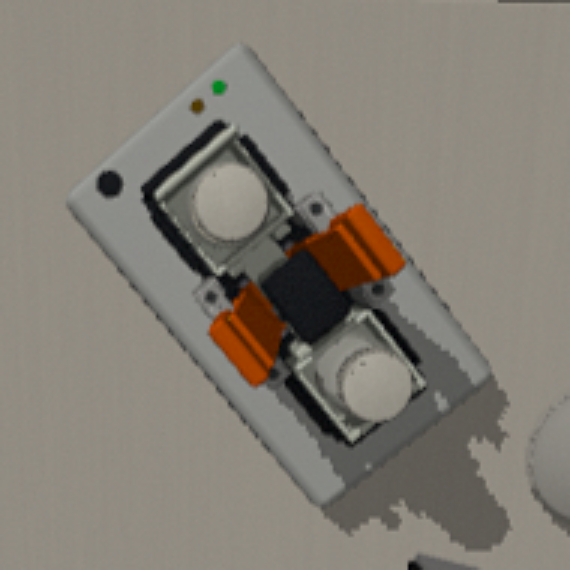

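{"method": "step_arm", "body": {
  "commands": [
    {"xyz": [0, 0, 0.006], "twist": [0, 0, 0]},
    {"xyz": [0, 0, 0.016], "twist": [0, 0, 0]},
    {"xyz": [0, 0, 0.03], "twist": [0, 0, 0]},
    {"xyz": [0, 0, 0.048], "twist": [0, 0, 0]},
    {"xyz": [0, 0, 0.07], "twist": [0, 0, 0]},
    {"xyz": [0, 0, 0.092], "twist": [0, 0, 0]},
    {"xyz": [0, 0, 0.114], "twist": [0, 0, 0]},
    {"xyz": [0, 0, 0.134], "twist": [0, 0, 0]},
    {"xyz": [0, 0, 0.152], "twist": [0, 0, 0]},
    {"xyz": [0, 0, 0.166], "twist": [0, 0, 0]},
    {"xyz": [0, 0, 0.176], "twist": [0, 0, 0]},
    {"xyz": [0, 0, 0.18], "twist": [0, 0, 0]}
  ]
}}

```text
time: 4.67
tool_pos: [0.4276, -0.2925, 0.2329]
ee_rot: [-1.573, 0.003, 1.702]
wrist_force: [0.2, -0.5, -0.6]
width: 0.0297
```

{"method": "step_arm", "body": {
  "commands": [
    {"xyz": [-0.002, 0.008, 0], "twist": [0, 0, -1]},
    {"xyz": [-0.005, 0.022, 0], "twist": [0, 0, -3]},
    {"xyz": [-0.009, 0.04, 0], "twist": [0, 0, -5]},
    {"xyz": [-0.013, 0.06, 0], "twist": [0, 0, -8]},
    {"xyz": [-0.017, 0.082, 0], "twist": [0, 0, -11]},
    {"xyz": [-0.02, 0.105, 0], "twist": [0, 0, -14]},
    {"xyz": [-0.021, 0.13, 0], "twist": [0, 0, -17]},
    {"xyz": [-0.02, 0.155, 0], "twist": [0, 0, -20]},
    {"xyz": [-0.018, 0.18, 0], "twist": [0, 0, -23]},
    {"xyz": [-0.014, 0.205, 0], "twist": [0, 0, -26]},
    {"xyz": [-0.01, 0.23, 0], "twist": [0, 0, -29]},
    {"xyz": [-0.005, 0.255, 0], "twist": [0, 0, -32]}
  ]
}}

```text
time: 5.67
tool_pos: [0.4214, -0.0357, 0.2298]
ee_rot: [-1.57, 0.0, 1.14]
wrist_force: [0.4, 1.0, -0.7]
width: 0.0299
```

{"method": "step_arm", "body": {
  "commands": [
    {"xyz": [0.006, 0.025, 0], "twist": [0, 0, -3]},
    {"xyz": [0.012, 0.05, 0], "twist": [0, 0, -6]},
    {"xyz": [0.018, 0.075, 0], "twist": [0, 0, -9]},
    {"xyz": [0.024, 0.1, 0], "twist": [0, 0, -12]},
    {"xyz": [0.031, 0.125, 0], "twist": [0, 0, -15]},
    {"xyz": [0.038, 0.15, -0.003], "twist": [0, 0, -18]},
    {"xyz": [0.045, 0.175, -0.01], "twist": [0, 0, -21]},
    {"xyz": [0.052, 0.196, -0.02], "twist": [0, 0, -23.5]},
    {"xyz": [0.058, 0.21, -0.035], "twist": [0, 0, -25]},
    {"xyz": [0.06, 0.217, -0.055], "twist": [0, 0, -25.6]},
    {"xyz": [0.06, 0.219, -0.07], "twist": [0, 0, -25.6]},
    {"xyz": [0.06, 0.219, -0.08], "twist": [0, 0, -25.6]}
  ]
}}

```text
time: 6.67
tool_pos: [0.4806, 0.1824, 0.1473]
ee_rot: [-1.569, 0.004, 0.698]
wrist_force: [-0.0, -0.4, -1.7]
width: 0.0294
```

```bash
python3 - <<'E'
from h import *
o=robot.get_obs(); print(o['time'],o['tool_pos'],o['ee_rot'],o['joint_positions'],o['width'])
snap('wrist','w3');snap('scene','s3')
E
```

```text
6.6667 [0.4805778  0.18239879 0.14733576] [-1.56856905  0.0042015   0.69772586] [ 2.52281274e-01  3.89014261e-02  1.57489813e+00  1.99830703e-04
  1.53254426e+00 -4.45448027e-01] 0.029370139094096533
```

View pics/w3.png

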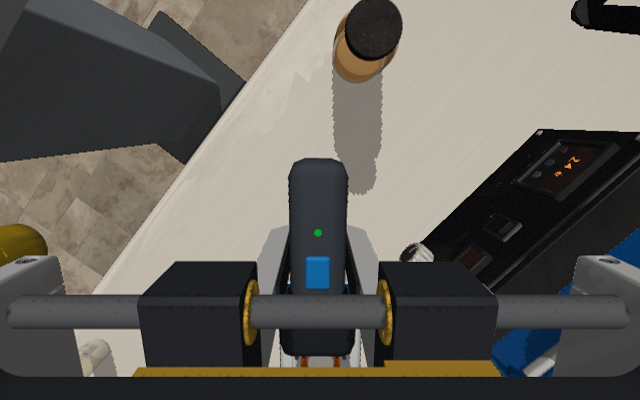

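View pics/s3.png

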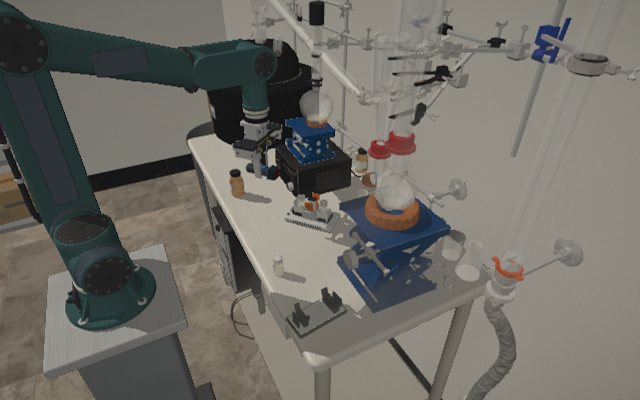

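The scanner is held straight, at u≈319, pointing at the plinth (290–360, 360). The bottle is behind it at (370, 40). A black hotplate sits on the jaw-right side at (400–640, 130–270), so I'll check clearance.

```bash
python3 - <<'E'
from h import *
im,d,c=load('w3');P=cloud(d,c); v,u=np.mgrid[:400,:640]
T=np.array([.4822,.1820]); a=np.radians(39.9); j=np.array([np.cos(a),np.sin(a)]); n=np.array([-np.sin(a),np.cos(a)])
w=(u>395)&(v<375)&(v>110)&(d>0)&(P[...,2]>0.03)&(P[...,2]<0.4)
q=P[...,:2]-T; J=q@j; N=q@n
for lo,hi in [(.03,.08),(.08,.13),(.13,.17),(.17,.25)]:
  for (vmin,vmax) in [(110,250)]:
    m=w&(P[...,2]>=lo)&(P[...,2]<hi)&(v<vmax); 
    if m.any():
      k=np.argmin(np.where(m,J,9)); print(lo,hi,m.sum(),'minJ',J[m].min(),'N range',N[m].min(),N[m].max(),'at px',np.unravel_index(k,J.shape))
for p in [(430,230),(410,240),(537,130),(480,200),(417,255)]:
  print(p,P[p[1],p[0]].round(3),J[p[1],p[0]].round(3),N[p[1],p[0]].round(3))
im,d,c=load('s3');P=cloud(d,c);q=P[...,:2]-T; J=q@j; N=q@n
for p in [(275,150),(277,160),(280,175),(290,165),(310,185),(262,170)]:
  print(p,P[p[1],p[0]].round(3),J[p[1],p[0]].round(3),N[p[1],p[0]].round(3))
im,d,c=load('w3');P=cloud(d,c);
hsv=cv2.cvtColor(im,cv2.COLOR_BGR2HSV)
b=(u>330)&(u<405)&(v<85)&(P[...,2]>0.01)&(P[...,2]<0.11); k=P[b]; h=k[k[:,2]>.085]; print('bottle',cv2.minEnclosingCircle(h[:,:2].astype(np.float32)),h[:,2].max())
g=(v>150)&(v<285)&(u>280)&(u<355)&(P[...,2]>0.13)&(P[...,2]<0.18); k=P[g]; print('scanner',k.mean(0)); q=k[:,:2]-[.4806,.1824]; print((q@j).mean(), cv2.minAreaRect(k[:,:2].astype(np.float32)*1000))
E
```

```text
0.03 0.08 5653 minJ 0.07761863970678845 N range -0.043838687444151536 0.06650097513736153 at px (np.int64(249), np.int64(405))
0.08 0.13 12096 minJ 0.11282278436571117 N range -0.02310847373911193 0.06638623320636766 at px (np.int64(248), np.int64(469))
(430, 230) [ 0.591  0.227 -0.   ] 0.112 -0.036
(410, 240) [ 0.583  0.205 -0.001] 0.092 -0.047
(537, 130) [0.435 0.235 0.308] -0.002 0.071
(480, 200) [0.59  0.277 0.03 ] 0.144 0.004
(417, 255) [0.57  0.205 0.056] 0.082 -0.039
(275, 150) [0.594 0.357 0.105] 0.198 0.063
(277, 160) [0.588 0.328 0.08 ] 0.175 0.044
(280, 175) [0.592 0.319 0.021] 0.172 0.034
(290, 165) [0.591 0.216 0.115] 0.105 -0.044
(310, 185) [0.634 0.156 0.058] 0.1 -0.118
(262, 170) [0.476 0.165 0.153] -0.015 -0.009
bottle ((0.4236396849155426, 0.3016461431980133), 0.01832158863544464) 0.09520132722244412
scanner [0.46636975 0.1964901  0.15848064]
-0.0018788628939325647 ((471.02911376953125, 190.67747497558594), (42.878299713134766, 79.06700134277344), 39.15042495727539)
```

{"method": "step_arm", "body": {
  "commands": [
    {"xyz": [-0.006, 0.008, -0.012], "twist": [0, 0, 0]},
    {"xyz": [-0.006, 0.008, -0.03], "twist": [0, 0, 0]},
    {"xyz": [-0.006, 0.008, -0.05], "twist": [0, 0, 0]},
    {"xyz": [-0.006, 0.008, -0.068], "twist": [0, 0, 0]},
    {"xyz": [-0.006, 0.008, -0.082], "twist": [0, 0, 0]},
    {"xyz": [-0.006, 0.008, -0.092], "twist": [0, 0, 0]},
    {"xyz": [-0.006, 0.008, -0.097], "twist": [0, 0, 0]},
    {"xyz": [-0.006, 0.008, -0.099], "twist": [0, 0, 0]},
    {"xyz": [-0.006, 0.008, -0.099], "twist": [0, 0, 0]},
    {"xyz": [-0.006, 0.008, -0.099], "twist": [0, 0, 0]},
    {"xyz": [-0.006, 0.008, -0.099], "twist": [0, 0, 0]}
  ]
}}

```text
time: 7.68
tool_pos: [0.4769, 0.1902, 0.0525]
ee_rot: [-1.572, -0.002, 0.696]
wrist_force: [-0.2, -0.1, -1.3]
width: 0.0295
```

```bash
python3 - <<'E'
from h import *
o=robot.get_obs(); print(o['time'],o['tool_pos'],o['ee_rot'],o['width'],o['wrist_force'])
im,d,c=snap('wrist','w4');snap('side','d4');P=cloud(d,c);v,u=np.mgrid[:400,:640]
x=o['tool_pos']; C=np.array([.5898,.0536]); n=np.array([np.cos(np.radians(129.86)),np.sin(np.radians(129.86))]); j=np.array([n[1],-n[0]])
print('lateral of TCP to cassette axis',(x[:2]-C)@j,'along',(x[:2]-C)@n-0.0565-0.056)
E
```

```text
7.6833 [0.47689426 0.19023742 0.05253173] [-1.57175896 -0.00229251  0.69627097] 0.029473015205506558 [-0.20295537 -0.11081491 -1.28572962]
lateral of TCP to cassette axis 0.0009049334596831771 along 0.06474748795057184
```

View pics/w4.png

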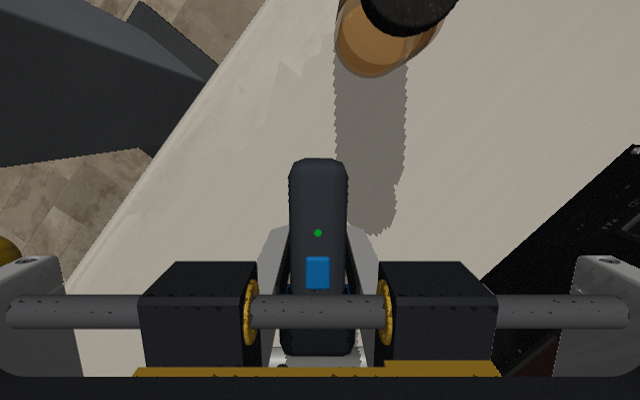

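View pics/d4.png

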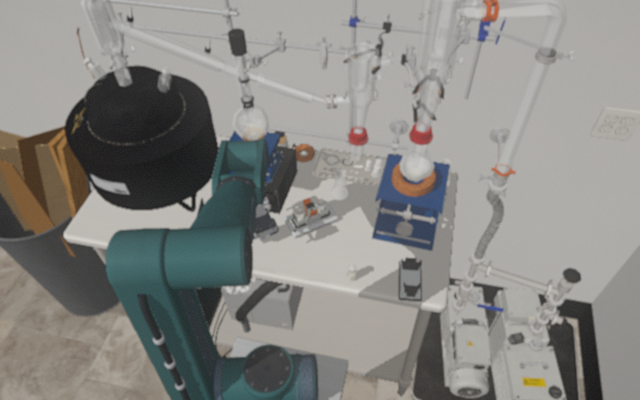

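The window faces the dock end, about 65 mm away and 1 mm off axis. I'm holding it still.

{"method": "step_arm", "body": {
  "commands": [
    {"xyz": [0, 0, 0], "twist": [0, 0, 0]},
    {"xyz": [0, 0, 0], "twist": [0, 0, 0]},
    {"xyz": [0, 0, 0], "twist": [0, 0, 0]},
    {"xyz": [0, 0, 0], "twist": [0, 0, 0]},
    {"xyz": [0, 0, 0], "twist": [0, 0, 0]},
    {"xyz": [0, 0, 0], "twist": [0, 0, 0]},
    {"xyz": [0, 0, 0], "twist": [0, 0, 0]},
    {"xyz": [0, 0, 0], "twist": [0, 0, 0]},
    {"xyz": [0, 0, 0], "twist": [0, 0, 0]},
    {"xyz": [0, 0, 0], "twist": [0, 0, 0]},
    {"xyz": [0, 0, 0], "twist": [0, 0, 0]},
    {"xyz": [0, 0, 0], "twist": [0, 0, 0]}
  ]
}}

```text
time: 8.78
tool_pos: [0.476, 0.19, 0.0513]
ee_rot: [-1.571, -0.0, 0.696]
wrist_force: [-0.2, -0.1, -0.7]
width: 0.0296
```

{"method": "step_arm", "body": {
  "commands": [
    {"xyz": [0, 0, 0], "twist": [0, 0, 0]},
    {"xyz": [0, 0, 0], "twist": [0, 0, 0]},
    {"xyz": [0, 0, 0], "twist": [0, 0, 0]},
    {"xyz": [0, 0, 0], "twist": [0, 0, 0]},
    {"xyz": [0, 0, 0], "twist": [0, 0, 0]},
    {"xyz": [0, 0, 0], "twist": [0, 0, 0]},
    {"xyz": [0, 0, 0], "twist": [0, 0, 0]},
    {"xyz": [0, 0, 0], "twist": [0, 0, 0]}
  ]
}}

```text
time: 9.45
tool_pos: [0.476, 0.19, 0.0513]
ee_rot: [-1.571, -0.0, 0.696]
wrist_force: [-1.0, -0.2, -2.0]
width: 0.0301
```

```bash
python3 - <<'E'
from h import *
o=robot.get_obs(); print(o['time'],o['tool_pos'],o['ee_rot'],o['width'],o['wrist_force'])
im,d,c=snap('wrist','w5');snap('scene','s5')
a=load('w4')[0].astype(int);b=load('w5')[0].astype(int); D=np.abs(a-b).max(2); ys,xs=np.where(D>60); print(len(ys), xs.min() if len(xs) else 0,xs.max() if len(xs) else 0,ys.min() if len(xs) else 0,ys.max() if len(xs) else 0)
print(b[230:236,314:322].tolist()[3],a[233,314:322].tolist())
a=load('s3')[0].astype(int);b=load('s5')[0].astype(int); D=np.abs(a-b).max(2)[190:260,260:360]; print((D>50).sum())
E
```

```text
9.45 [0.47601749 0.19000004 0.05131891] [-1.57082392e+00 -1.10458882e-04  6.96400611e-01] 0.03008160960557408 [-0.96690551 -0.20798983 -2.03285919]
1406 70 638 0 375
[[45, 108, 14], [36, 149, 0], [37, 144, 0], [36, 143, 0], [34, 142, 0], [34, 144, 0], [38, 143, 0], [46, 109, 20]] [[47, 109, 17], [38, 150, 0], [37, 143, 0], [38, 143, 0], [36, 143, 0], [36, 146, 0], [38, 143, 0], [42, 107, 13]]
892
```

View pics/w5.png

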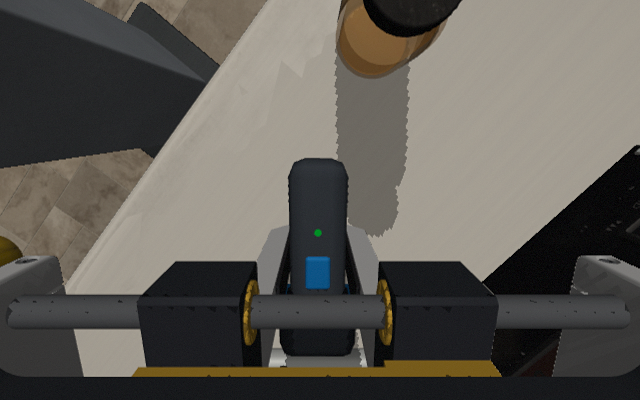

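View pics/s5.png

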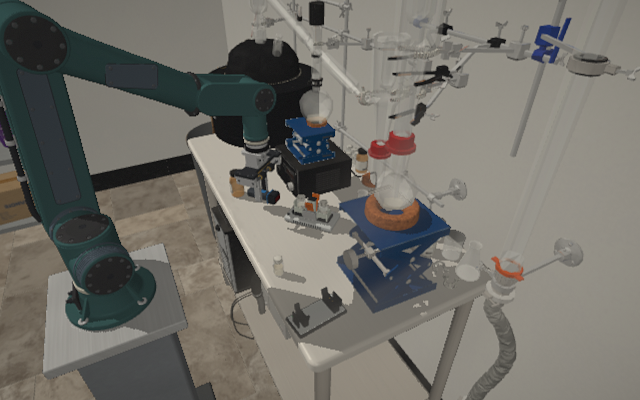

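```bash
python3 - <<'E'
from h import *
im,d,c=load('w5');P=cloud(d,c);v,u=np.mgrid[:400,:640]
C=np.array([.5898,.0536]); n=np.array([np.cos(np.radians(129.86)),np.sin(np.radians(129.86))]); j=np.array([n[1],-n[0]])
for r in range(170,285,14):
    m=(u[r]>295)&(u[r]<342); k=P[r,m]; m2=np.abs(k[:,2]-.064)<.01; k=k[m2]; q=k[:,:2]-C
    print(r,len(k),'along',((q@n).mean()).round(4),'lat mid',(((q@j).min()+(q@j).max())/2).round(4),'z',np.median(k[:,2]).round(4))
im2=cv2.resize(load('s5')[0][170:240,220:350],None,fx=6,fy=6); cv2.imwrite('pics/c5.png',im2)
E
```

```text
170 46 along 0.2254 lat mid -0.0004 z 0.0634
184 46 along 0.2189 lat mid -0.0004 z 0.065
198 46 along 0.2119 lat mid -0.0004 z 0.0649
212 46 along 0.2048 lat mid -0.0003 z 0.0649
226 46 along 0.1976 lat mid -0.0003 z 0.065
240 45 along 0.1903 lat mid -0.0003 z 0.065
254 46 along 0.1826 lat mid -0.0003 z 0.0648
268 46 along 0.1754 lat mid -0.0002 z 0.0663
282 46 along 0.1674 lat mid -0.0002 z 0.0659
```

View pics/c5.png

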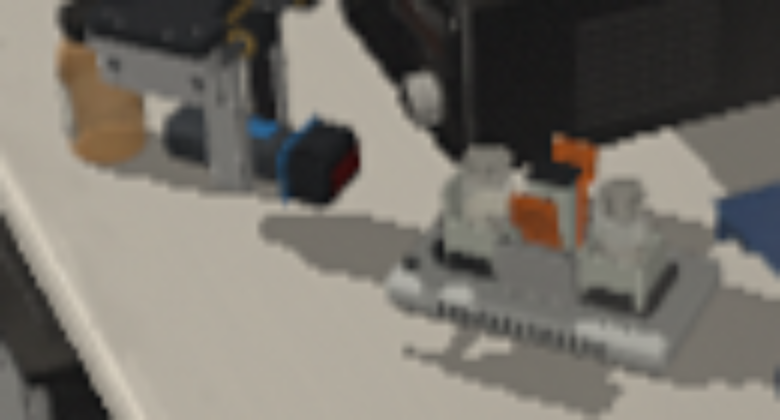

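The aim checks out: lateral error <1 mm, scanner level, axis at z≈0.051. It held still for 1.8 s with the red window facing the cassette end. Now I'll take it back to the cradle.

{"method": "step_arm", "body": {
  "commands": [
    {"xyz": [0, 0, 0.01], "twist": [0, 0, 0]},
    {"xyz": [0, 0, 0.025], "twist": [0, 0, 0]},
    {"xyz": [0, 0, 0.045], "twist": [0, 0, 0]},
    {"xyz": [0, 0, 0.068], "twist": [0, 0, 0]},
    {"xyz": [0, -0.002, 0.092], "twist": [0, 0, 1]},
    {"xyz": [-0.003, -0.01, 0.115], "twist": [0, 0, 3]},
    {"xyz": [-0.008, -0.022, 0.135], "twist": [0, 0, 6]},
    {"xyz": [-0.014, -0.04, 0.152], "twist": [0, 0, 9]},
    {"xyz": [-0.02, -0.062, 0.166], "twist": [0, 0, 12]},
    {"xyz": [-0.026, -0.086, 0.175], "twist": [0, 0, 15]},
    {"xyz": [-0.032, -0.111, 0.179], "twist": [0, 0, 18]},
    {"xyz": [-0.038, -0.136, 0.179], "twist": [0, 0, 21]}
  ]
}}

```text
time: 10.55
tool_pos: [0.4382, 0.0531, 0.233]
ee_rot: [-1.575, -0.002, 1.066]
wrist_force: [-0.2, -1.3, -1.2]
width: 0.0301
```

{"method": "step_arm", "body": {
  "commands": [
    {"xyz": [-0.006, -0.025, 0], "twist": [0, 0, 3]},
    {"xyz": [-0.012, -0.05, 0], "twist": [0, 0, 6]},
    {"xyz": [-0.018, -0.075, 0], "twist": [0, 0, 9]},
    {"xyz": [-0.022, -0.1, 0], "twist": [0, 0, 12]},
    {"xyz": [-0.025, -0.125, 0], "twist": [0, 0, 15]},
    {"xyz": [-0.027, -0.15, 0], "twist": [0, 0, 18]},
    {"xyz": [-0.028, -0.175, 0], "twist": [0, 0, 21]},
    {"xyz": [-0.028, -0.2, 0], "twist": [0, 0, 24]},
    {"xyz": [-0.028, -0.225, 0], "twist": [0, 0, 27]},
    {"xyz": [-0.027, -0.25, 0], "twist": [0, 0, 30]},
    {"xyz": [-0.024, -0.274, 0], "twist": [0, 0, 33]},
    {"xyz": [-0.02, -0.296, 0], "twist": [0, 0, 35]}
  ]
}}

```text
time: 11.55
tool_pos: [0.4177, -0.2435, 0.2313]
ee_rot: [-1.572, 0.001, 1.675]
wrist_force: [0.7, 0.6, -1.1]
width: 0.0298
```

{"method": "step_arm", "body": {
  "commands": [
    {"xyz": [0.004, -0.018, 0], "twist": [0, 0, 1]},
    {"xyz": [0.007, -0.034, -0.002], "twist": [0, 0, 1.6]},
    {"xyz": [0.009, -0.045, -0.008], "twist": [0, 0, 1.6]},
    {"xyz": [0.009, -0.05, -0.02], "twist": [0, 0, 1.6]},
    {"xyz": [0.009, -0.05, -0.035], "twist": [0, 0, 1.6]},
    {"xyz": [0.009, -0.05, -0.055], "twist": [0, 0, 1.6]},
    {"xyz": [0.009, -0.05, -0.072], "twist": [0, 0, 1.6]},
    {"xyz": [0.009, -0.05, -0.085], "twist": [0, 0, 1.6]},
    {"xyz": [0.009, -0.05, -0.092], "twist": [0, 0, 1.6]},
    {"xyz": [0.009, -0.05, -0.095], "twist": [0, 0, 1.6]},
    {"xyz": [0.009, -0.05, -0.095], "twist": [0, 0, 1.6]},
    {"xyz": [0.009, -0.05, -0.095], "twist": [0, 0, 1.6]}
  ]
}}

```text
time: 12.55
tool_pos: [0.4273, -0.292, 0.136]
ee_rot: [-1.572, 0.001, 1.702]
wrist_force: [-0.1, 0.2, -1.2]
width: 0.0297
```

```bash
python3 - <<'E'
from h import *
o=robot.get_obs(); print(o['time'],o['tool_pos'],o['ee_rot'],o['joint_positions'],o['width'],o['wrist_force'])
im,d,c=snap('wrist','w6')
E
```

```text
12.55 [ 0.42733632 -0.29201237  0.13598577] [-1.57160483e+00  6.95934086e-04  1.70193055e+00] [-7.09114648e-01  4.90016155e-02  1.58738189e+00  1.38107240e-04
  1.50415131e+00 -2.41105460e+00] 0.029682405180704058 [-0.06249071  0.20869984 -1.23655944]
```

View pics/w6.png

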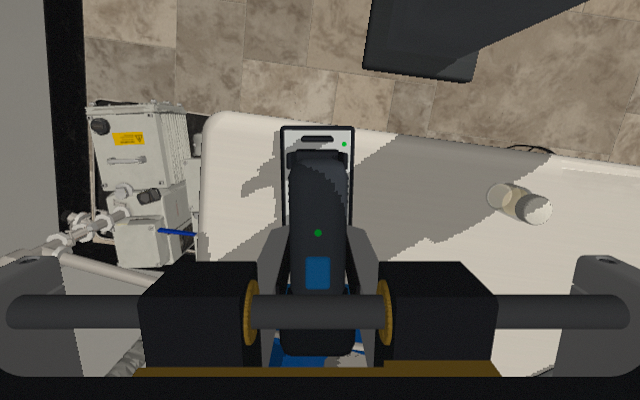

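{"method": "step_arm", "body": {
  "commands": [
    {"xyz": [0, 0, -0.01], "twist": [0, 0, 0]},
    {"xyz": [0, 0, -0.024], "twist": [0, 0, 0]},
    {"xyz": [0, 0, -0.038], "twist": [0, 0, 0]},
    {"xyz": [0, 0, -0.05], "twist": [0, 0, 0]},
    {"xyz": [0, 0, -0.06], "twist": [0, 0, 0]},
    {"xyz": [0, 0, -0.068], "twist": [0, 0, 0]},
    {"xyz": [0, 0, -0.075], "twist": [0, 0, 0]},
    {"xyz": [0, 0, -0.08], "twist": [0, 0, 0]},
    {"xyz": [0, 0, -0.083], "twist": [0, 0, 0]},
    {"xyz": [0, 0, -0.0845], "twist": [0, 0, 0]},
    {"xyz": [0, 0, -0.0845], "twist": [0, 0, 0]},
    {"xyz": [0, 0, -0.0845], "twist": [0, 0, 0]}
  ]
}}

```text
time: 13.6
tool_pos: [0.4273, -0.2922, 0.0512]
ee_rot: [-1.571, 0.001, 1.702]
wrist_force: [-0.0, -0.0, -0.8]
width: 0.0299
```

```bash
python3 - <<'E'
from h import *
o=robot.get_obs(); print(o['time'],o['tool_pos'],o['ee_rot'],o['width'],o['wrist_force'],o['wrist_torque'])
E
```

```text
13.6 [ 0.42729681 -0.29224496  0.05124904] [-1.57137797e+00  5.61735196e-04  1.70170260e+00] 0.02985711059581558 [-0.04135297 -0.03948647 -0.7664344 ] [ 0.09146722 -0.05039888  0.05210682]
```

{"method": "step_arm", "body": {
  "commands": [
    {"xyz": [0, 0, -0.0008], "twist": [0, 0, 0]},
    {"xyz": [0, 0, -0.0008], "twist": [0, 0, 0]},
    {"xyz": [0, 0, -0.0008], "twist": [0, 0, 0]}
  ]
}}

```text
time: 13.85
tool_pos: [0.4272, -0.2921, 0.0503]
ee_rot: [-1.571, 0.0, 1.702]
wrist_force: [0.2, 0.2, -1.0]
width: 0.0298
```

{"method": "step_arm", "body": {
  "commands": [
    {"xyz": [0, 0, 0], "twist": [0, 0, 0]},
    {"xyz": [0, 0, 0], "twist": [0, 0, 0]},
    {"xyz": [0, 0, 0], "twist": [0, 0, 0]},
    {"xyz": [0, 0, 0], "twist": [0, 0, 0]},
    {"xyz": [0, 0, 0], "twist": [0, 0, 0]},
    {"xyz": [0, 0, 0], "twist": [0, 0, 0]},
    {"xyz": [0, 0, 0], "twist": [0, 0, 0]},
    {"xyz": [0, 0, 0], "twist": [0, 0, 0]}
  ],
  "fingers": 0
}}

```text
time: 14.52
tool_pos: [0.427, -0.292, 0.05]
ee_rot: [-1.571, -0.0, 1.702]
wrist_force: [-0.6, -0.6, 0.9]
width: 0.08
```

{"method": "step_arm", "body": {
  "commands": [
    {"xyz": [0, 0, 0.008], "twist": [0, 0, 0]},
    {"xyz": [0, 0, 0.022], "twist": [0, 0, 0]},
    {"xyz": [0, 0, 0.04], "twist": [0, 0, 0]},
    {"xyz": [0, 0, 0.062], "twist": [0, 0, 0]},
    {"xyz": [0, 0, 0.086], "twist": [0, 0, 0]},
    {"xyz": [0, 0, 0.11], "twist": [0, 0, 0]},
    {"xyz": [0, 0, 0.132], "twist": [0, 0, 0]},
    {"xyz": [0, 0, 0.152], "twist": [0, 0, 0]},
    {"xyz": [0, 0, 0.168], "twist": [0, 0, 0]},
    {"xyz": [0, 0, 0.18], "twist": [0, 0, 0]},
    {"xyz": [0, 0, 0.188], "twist": [0, 0, 0]},
    {"xyz": [0, 0, 0.19], "twist": [0, 0, 0]}
  ]
}}

```text
time: 15.52
tool_pos: [0.4274, -0.2923, 0.2418]
ee_rot: [-1.573, 0.002, 1.702]
wrist_force: [-0.5, 0.1, -0.8]
width: 0.0939
```

```bash
python3 - <<'E'
from h import *
o=robot.get_obs(); print(o['time'],o['tool_pos'],o['ee_rot'],o['width'],o['wrist_force'])
im,d,c=snap('wrist','w7');P=cloud(d,c);v,u=np.mgrid[:400,:640]
w=(u>275)&(u<365)&(v>115)&(v<250)
for a,b in [(0.058,0.075),(0.007,0.018)]:
    k=P[w&(P[...,2]>a)&(P[...,2]<b)]; print(a,len(k),k.mean(0),cv2.minAreaRect(k[:,:2].astype(np.float32)*1000))
for r in range(150,200,12):
    m=(np.abs(P[r,:,2]-0.062)<0.006)&(np.abs(u[r]-320)<30); print(r,P[r,m][[0,-1]].round(4).tolist(),np.median(P[r,m,2]))
E
```

```text
15.5167 [ 0.42742998 -0.29234597  0.24183613] [-1.57266026  0.00196617  1.70172538] 0.0938627051952755 [-0.45283511  0.1318394  -0.81652623]
0.058 2600 [ 0.43082383 -0.29040092  0.06387157] ((428.7865905761719, -291.72589111328125), (106.63713073730469, 41.634986877441406), 8.738365173339844)
0.007 2362 [ 0.40840901 -0.29403379  0.01196981] ((427.3136901855469, -291.27142333984375), (134.71058654785156, 67.60828399658203), 7.3918561935424805)
150 [[0.3881, -0.3093, 0.0591], [0.3846, -0.2823, 0.0575]] 0.0631629782364633
162 [[0.4016, -0.3089, 0.056], [0.3974, -0.2806, 0.059]] 0.06308054334242978
174 [[0.4148, -0.3072, 0.0567], [0.4109, -0.2785, 0.0567]] 0.06286333287508777
186 [[0.4276, -0.3044, 0.0592], [0.4241, -0.2779, 0.0589]] 0.06343055322942587
198 [[0.4419, -0.3038, 0.0571], [0.4379, -0.2759, 0.0584]] 0.06311862258151239
```

View pics/w7.png

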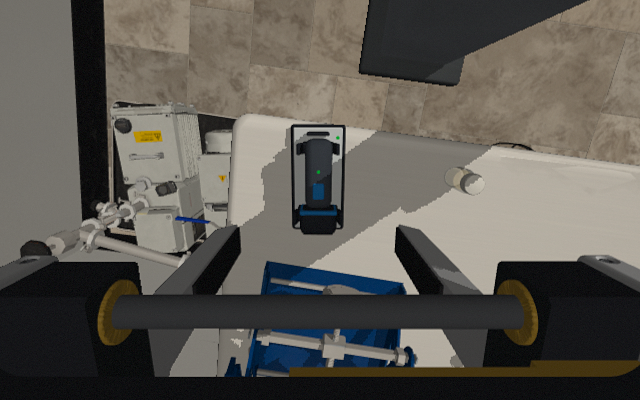

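```bash
python3 - <<'E'
from h import *
C=np.array([.5898,.0536]); n=np.array([np.cos(np.radians(129.86)),np.sin(np.radians(129.86))]); j=np.array([n[1],-n[0]])
for f,box in [('s5',(200,460,100,330)),('d4',(220,450,90,300)),('wrist0',(250,640,0,270))]:
    im,d,c=load(f);P=cloud(d,c);v,u=np.mgrid[:400,:640]
    w=(u>box[0])&(u<box[1])&(v>box[2])&(v<box[3])&(d>0)
    q=P[...,:2]-C; J=q@j;N=q@n
    for lo,hi in [(.03,.06),(.06,.15),(.15,.22),(.22,.35)]:
        m=w&(P[...,2]>lo)&(P[...,2]<hi)&(np.abs(J)<.2)&(np.abs(N)<.13)&((np.abs(J)>.036)|(np.abs(N)>.06))
        if f=='s5': m&=~((P[...,0]<.52)&(P[...,1]>.1))
        print(f,lo,hi,m.sum())
        H,_,_=np.histogram2d(J[m],N[m],bins=[np.arange(-.2,.21,.02),np.arange(-.14,.15,.04)])
        for i,r in enumerate(H):
            if (r>3).any(): print('  J',round(-.2+.02*i,2),r.astype(int))
E
```

```text
s5 0.03 0.06 446
  J 0.0 [0 0 0 0 0 0 4]
  J 0.06 [ 0  0  0  0  0 58 37]
  J 0.08 [ 0  0  0  0 29 32 26]
  J 0.1 [ 0  0  0  0 51  0  3]
  J 0.12 [ 0  0  0 17 41  0  0]
  J 0.14 [ 0  0  0 49  0  0  0]
  J 0.16 [ 0  0  6 46  0  0  0]
  J 0.18 [ 0  0 45  2  0  0  0]
s5 0.06 0.15 1561
  J 0.06 [  3   0   0   0   0 147   8]
  J 0.08 [  0   0   0   0  58 104  54]
  J 0.1 [  0   0   0   0 134  46  40]
  J 0.12 [  0   0   0  33 116  87  27]
  J 0.14 [  0   0   0 123  85   9  33]
  J 0.16 [  0   0   8 119  69   0  26]
  J 0.18 [  0   0 111  77  21   5  15]
s5 0.15 0.22 624
  J 0.1 [ 0  0  0  0  0 24  0]
  J 0.12 [ 0  0  0  0  3 93  3]
  J 0.14 [  0   0   0   0 113  69  13]
  J 0.16 [  0   0   0   4 143  15  31]
  J 0.18 [ 0  0  0 38 45 12 18]
s5 0.22 0.35 675
  J 0.1 [0 0 0 0 0 5 0]
  J 0.12 [ 0  0  0  0  1 16  3]
  J 0.14 [ 0  0  0  0 11 16 12]
  J 0.16 [  0   0   0   1  15 127  14]
  J 0.18 [  0   0   0   8 161 205  80]
d4 0.03 0.06 282
  J 0.02 [11  0  0  0  0  0  0]
  J 0.04 [46  0  0  0  0  0  0]
  J 0.06 [12  0  0  0  0 41 28]
  J 0.08 [ 0  0  0  0  5 14 24]
  J 0.1 [ 0  0  0  0 20  0  
[... 768 characters left out ...]
 0  0  0  0  0  0]
  J 0.04 [408   0   0   0   0   0   0]
  J 0.06 [299   0   0   0   0 283   0]
  J 0.08 [ 25   0   0   0 118 134   6]
  J 0.1 [  0   0   0   0 252   0   0]
  J 0.12 [  0   0   0  66 189   0   0]
  J 0.14 [  0   0   0 247   0   0   0]
  J 0.16 [  0   0   2 242   0   0   0]
  J 0.18 [  0   0 234   3   0   0   0]
wrist0 0.06 0.15 6920
  J 0.04 [393   0   0   0   0   0   0]
  J 0.06 [336   0   0   0   0 632   0]
  J 0.08 [  0   0   0   0 357 443   0]
  J 0.1 [  0   0   0   0 871   0   0]
  J 0.12 [  0   0   0 205 711   0   0]
  J 0.14 [  0   0   0 941   0   0   0]
  J 0.16 [  0   0   3 992   0   0   0]
  J 0.18 [  0   0 991  45   0   0   0]
wrist0 0.15 0.22 0
wrist0 0.22 0.35 0
```

The scanner is back in its cradle and released, with the rectangle at the same place as before (within 1 mm). Now to the cassette, keeping on the robot's side.

{"method": "step_arm", "body": {
  "commands": [
    {"xyz": [-0.002, 0.008, 0], "twist": [0, 0, -1]},
    {"xyz": [-0.005, 0.022, 0.002], "twist": [0, 0, -3]},
    {"xyz": [-0.009, 0.04, 0.004], "twist": [0, 0, -5]},
    {"xyz": [-0.013, 0.06, 0.006], "twist": [0, 0, -8]},
    {"xyz": [-0.017, 0.082, 0.008], "twist": [0, 0, -11]},
    {"xyz": [-0.019, 0.106, 0.01], "twist": [0, 0, -14]},
    {"xyz": [-0.019, 0.132, 0.01], "twist": [0, 0, -17]},
    {"xyz": [-0.017, 0.158, 0.01], "twist": [0, 0, -20]},
    {"xyz": [-0.013, 0.184, 0.01], "twist": [0, 0, -23]},
    {"xyz": [-0.006, 0.21, 0.01], "twist": [0, 0, -26]},
    {"xyz": [0.004, 0.235, 0.01], "twist": [0, 0, -29]},
    {"xyz": [0.016, 0.258, 0.01], "twist": [0, 0, -32]}
  ]
}}

```text
time: 16.57
tool_pos: [0.4424, -0.0324, 0.2488]
ee_rot: [-1.569, 0.0, 1.141]
wrist_force: [0.7, -0.5, -0.5]
width: 0.0942
```

{"method": "step_arm", "body": {
  "commands": [
    {"xyz": [0.015, 0.018, 0], "twist": [0, 0, -3]},
    {"xyz": [0.031, 0.034, 0], "twist": [0, 0, -6]},
    {"xyz": [0.048, 0.048, 0], "twist": [0, 0, -9]},
    {"xyz": [0.066, 0.06, -0.005], "twist": [0, 0, -12]},
    {"xyz": [0.084, 0.069, -0.012], "twist": [0, 0, -15]},
    {"xyz": [0.101, 0.076, -0.02], "twist": [0, 0, -18]},
    {"xyz": [0.117, 0.081, -0.028], "twist": [0, 0, -21]},
    {"xyz": [0.131, 0.085, -0.036], "twist": [0, 0, -23]},
    {"xyz": [0.141, 0.087, -0.044], "twist": [0, 0, -25]},
    {"xyz": [0.147, 0.0875, -0.05], "twist": [0, 0, -25.6]},
    {"xyz": [0.147, 0.0875, -0.05], "twist": [0, 0, -25.6]},
    {"xyz": [0.147, 0.0875, -0.05], "twist": [0, 0, -25.6]}
  ]
}}

```text
time: 17.57
tool_pos: [0.5893, 0.0534, 0.1986]
ee_rot: [-1.569, 0.002, 0.697]
wrist_force: [-0.0, 0.7, 1.1]
width: 0.0942
```

```bash
python3 - <<'E'
from h import *
o=robot.get_obs(); print(o['time'],o['tool_pos'],o['ee_rot'],o['joint_positions'],o['width'],o['wrist_force'])
im,d,c=snap('wrist','w8'); print(proj([.5898,.0536,.075],c))
E
```

```text
17.5667 [0.58926836 0.05335194 0.19859781] [-1.56884091  0.00239304  0.69698509] [-5.48318613e-03  1.88381969e-01  1.30792483e+00 -5.38326991e-05
  1.64837574e+00 -7.02470023e-01] 0.0942094699556445 [-0.01141832  0.74587171  1.07078425]
(np.float64(319.0782918205299), np.float64(199.21225848164605))
```

View pics/w8.png

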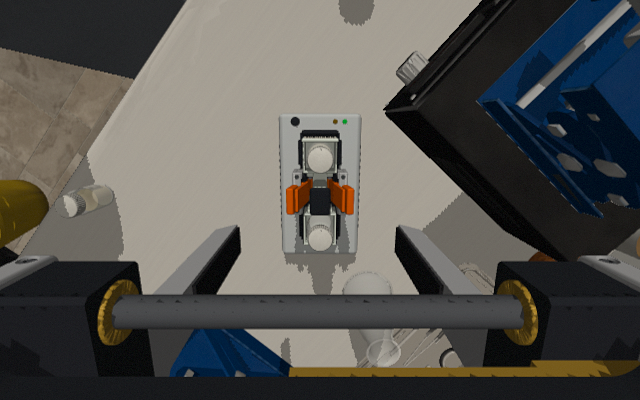

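```bash
python3 - <<'E'
from h import *
im,d,c=load('w8'); P=cloud(d,c);v,u=np.mgrid[:400,:640]
w=(u>265)&(u<375)&(v>105)&(v<265)
m=((np.abs(P[...,2]-0.0207)<0.006)&w).astype(np.uint8)
n,l,st,ce=cv2.connectedComponentsWithStats(m); i=1+np.argmax(st[1:,4]); q=P[l==i]; print(cv2.minAreaRect(q[:,:2].astype(np.float32)*1000))
hsv=cv2.cvtColor(im,cv2.COLOR_BGR2HSV); o=(hsv[...,0]<14)&(hsv[...,1]>180)&w
N=np.array([np.cos(np.radians(129.86)),np.sin(np.radians(129.86))]); J=np.array([N[1],-N[0]]); x=np.array([.5893,.0534])
for s in [u<319,u>=319]:
    k=P[o&s&(P[...,2]>.06)]; t=k[k[:,2]>.08]; q=t[:,:2]-x; print(k[:,2].max(),len(t),'J',(q@J).min(),(q@J).max(),'N',(q@N).min(),(q@N).max())
print(P[180:200,380:420].reshape(-1,3)[::200]); print(P[200:240,5:35].reshape(-1,3)[::150])
E
```

```text
((590.252197265625, 53.95625305175781), (88.66508483886719, 157.77459716796875), 39.902000427246094)
0.3613566389671486 222 J -0.029833252079651786 -0.0007565846849434964 N -0.011578422466577766 0.06961354530235969
0.3613566389671486 221 J -0.0007565846849434964 0.03155319228986316 N -0.01113147378352383 0.06961354530235969
[[0.6406493  0.10324355 0.00257789]
 [0.64486042 0.09888924 0.00185559]
 [0.64867451 0.09453409 0.00265694]
 [0.65262312 0.09014661 0.00305743]]
[[-0.1180292  -0.78888656 -0.69049906]
 [-0.10753069 -0.80219653 -0.68691806]
 [-0.08966366 -0.80493913 -0.67134356]
 [-0.07666549 -0.81426647 -0.66350452]
 [-0.06686771 -0.82827518 -0.66091827]
 [-0.05502998 -0.83914842 -0.65491171]
 [-0.04617842 -0.85476768 -0.65398632]
 [-0.04009369 -0.87522362 -0.65797808]]
```

{"method": "step_arm", "body": {
  "commands": [
    {"xyz": [0.0005, 0.0005, -0.01], "twist": [0, 0, 0]},
    {"xyz": [0.0005, 0.0005, -0.026], "twist": [0, 0, 0]},
    {"xyz": [0.0005, 0.0005, -0.044], "twist": [0, 0, 0]},
    {"xyz": [0.0005, 0.0005, -0.062], "twist": [0, 0, 0]},
    {"xyz": [0.0005, 0.0005, -0.08], "twist": [0, 0, 0]},
    {"xyz": [0.0005, 0.0005, -0.095], "twist": [0, 0, 0]},
    {"xyz": [0.0005, 0.0005, -0.107], "twist": [0, 0, 0]},
    {"xyz": [0.0005, 0.0005, -0.116], "twist": [0, 0, 0]},
    {"xyz": [0.0005, 0.0005, -0.122], "twist": [0, 0, 0]},
    {"xyz": [0.0005, 0.0005, -0.125], "twist": [0, 0, 0]},
    {"xyz": [0.0005, 0.0005, -0.125], "twist": [0, 0, 0]},
    {"xyz": [0.0005, 0.0005, -0.125], "twist": [0, 0, 0]}
  ]
}}

```text
time: 18.62
tool_pos: [0.591, 0.054, 0.0757]
ee_rot: [-1.572, -0.001, 0.696]
wrist_force: [-0.3, -0.1, -0.2]
width: 0.094
```

```bash
python3 - <<'E'
from h import *
o=robot.get_obs(); print(o['time'],o['tool_pos'],o['ee_rot'],o['width'],o['wrist_force'])
im,d,c=snap('wrist','w9')
E
```

```text
18.6167 [0.59101483 0.05397267 0.07574739] [-1.57166338e+00 -1.11603382e-03  6.96401183e-01] 0.09396407707168564 [-0.31578631 -0.05759725 -0.20884658]
```

View pics/w9.png

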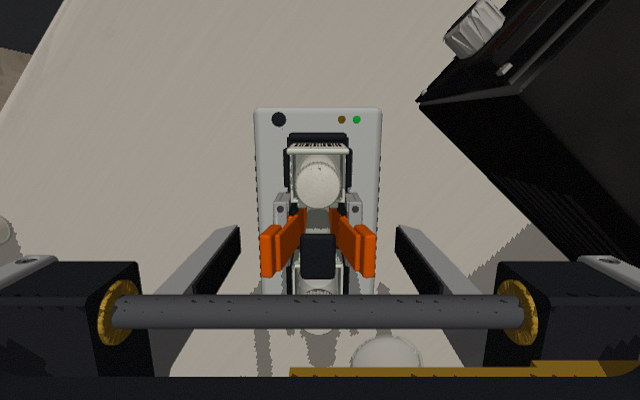

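The orange catches (u 260–376, centre 318) sit midway between the fingers (240 and 395). I'm pinching now.

{"method": "step_arm", "body": {
  "commands": [
    {"xyz": [0, 0, 0], "twist": [0, 0, 0]},
    {"xyz": [0, 0, 0], "twist": [0, 0, 0]},
    {"xyz": [0, 0, 0], "twist": [0, 0, 0]},
    {"xyz": [0, 0, 0], "twist": [0, 0, 0]},
    {"xyz": [0, 0, 0], "twist": [0, 0, 0]},
    {"xyz": [0, 0, 0], "twist": [0, 0, 0]},
    {"xyz": [0, 0, 0], "twist": [0, 0, 0]},
    {"xyz": [0, 0, 0], "twist": [0, 0, 0]},
    {"xyz": [0, 0, 0], "twist": [0, 0, 0]},
    {"xyz": [0, 0, 0], "twist": [0, 0, 0]}
  ],
  "fingers": 255
}}

```text
time: 19.5
tool_pos: [0.5912, 0.054, 0.0773]
ee_rot: [-1.572, -0.002, 0.696]
wrist_force: [-1.9, -0.3, 7.6]
width: 0.0361
```

```bash
python3 - <<'E'
from h import *
o=robot.get_obs(); print(o['time'],o['tool_pos'],o['ee_rot'],o['width'],o['wrist_force'],o['wrist_torque'])
im,d,c=snap('wrist','w10')
E
```

```text
19.5 [0.59117079 0.05404737 0.07727059] [-1.57227547 -0.00176193  0.69648381] 0.036125647470494314 [-1.86853556 -0.33875351  7.63683408] [ 0.08560142  0.41738485 -0.03739696]
```

View pics/w10.png

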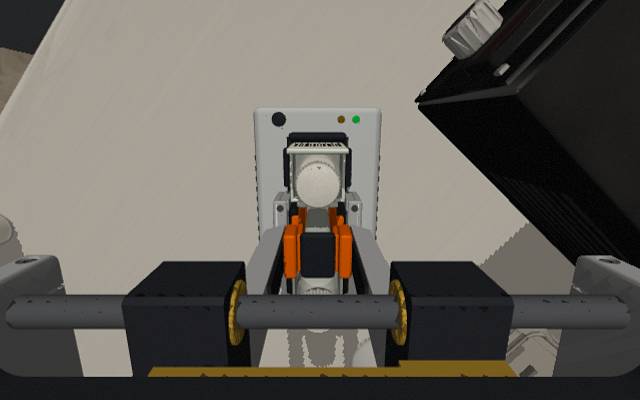

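{"method": "step_arm", "body": {
  "commands": [
    {"xyz": [0, 0, 0.002], "twist": [0, 0, 0]},
    {"xyz": [0, 0, 0.004], "twist": [0, 0, 0]},
    {"xyz": [0, 0, 0.006], "twist": [0, 0, 0]},
    {"xyz": [0, 0, 0.008], "twist": [0, 0, 0]},
    {"xyz": [0, 0, 0.01], "twist": [0, 0, 0]},
    {"xyz": [0, 0, 0.012], "twist": [0, 0, 0]},
    {"xyz": [0, 0, 0.012], "twist": [0, 0, 0]}
  ]
}}

```text
time: 20.13
tool_pos: [0.5907, 0.0539, 0.0874]
ee_rot: [-1.571, -0.0, 0.696]
wrist_force: [-0.2, -0.2, -2.4]
width: 0.036
```

```bash
python3 - <<'E'
from h import *
o=robot.get_obs(); print(o['time'],o['tool_pos'],o['ee_rot'],o['width'],o['wrist_force'],o['wrist_torque'])
im,d,c=snap('wrist','w11')
E
```

```text
20.1333 [0.5906552  0.05389891 0.08736309] [-1.57119061e+00 -1.96268032e-04  6.96394895e-01] 0.03602646665942346 [-0.24297873 -0.16312934 -2.44861708] [ 0.07213187 -0.09972179  0.04095318]
```

View pics/w11.png

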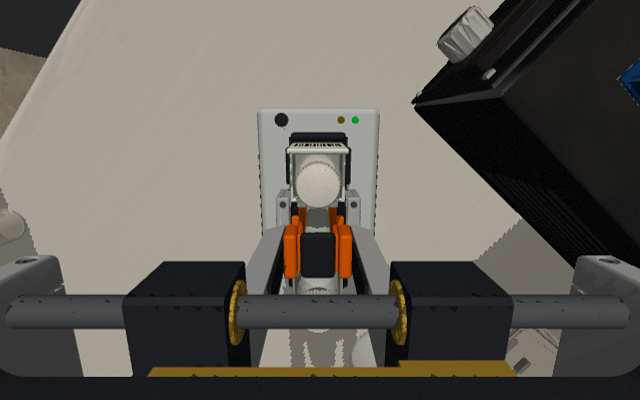

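The cassette is coming up with the hand: it keeps its place in the view while the plinth gets smaller, and the load is about 2 N. I'll continue the lift.

{"method": "step_arm", "body": {
  "commands": [
    {"xyz": [0, 0, 0.003], "twist": [0, 0, 0]},
    {"xyz": [0, 0, 0.008], "twist": [0, 0, 0]},
    {"xyz": [0, 0, 0.014], "twist": [0, 0, 0]},
    {"xyz": [0, 0, 0.021], "twist": [0, 0, 0]},
    {"xyz": [0, 0, 0.029], "twist": [0, 0, 0]},
    {"xyz": [0, 0, 0.038], "twist": [0, 0, 0]},
    {"xyz": [0, 0, 0.048], "twist": [0, 0, 0]},
    {"xyz": [0, 0, 0.058], "twist": [0, 0, 0]},
    {"xyz": [0, 0, 0.068], "twist": [0, 0, 0]},
    {"xyz": [0, 0, 0.077], "twist": [0, 0, 0]},
    {"xyz": [0, 0, 0.084], "twist": [0, 0, 0]},
    {"xyz": [0, 0, 0.088], "twist": [0, 0, 0]}
  ]
}}

```text
time: 21.18
tool_pos: [0.591, 0.054, 0.1767]
ee_rot: [-1.572, -0.002, 0.696]
wrist_force: [0.3, 0.3, -1.9]
width: 0.0362
```

{"method": "step_arm", "body": {
  "commands": [
    {"xyz": [0, 0, 0], "twist": [0, 0, 0]},
    {"xyz": [0, 0, 0], "twist": [0, 0, 0]},
    {"xyz": [0, 0, 0], "twist": [0, 0, 0]},
    {"xyz": [0, 0, 0], "twist": [0, 0, 0]},
    {"xyz": [0, 0, 0], "twist": [0, 0, 0]},
    {"xyz": [0, 0, 0], "twist": [0, 0, 0]},
    {"xyz": [0, 0, 0], "twist": [0, 0, 0]},
    {"xyz": [0, 0, 0], "twist": [0, 0, 0]}
  ]
}}

```text
time: 21.85
tool_pos: [0.5905, 0.054, 0.1748]
ee_rot: [-1.571, 0.0, 0.696]
wrist_force: [0.0, -0.3, -2.3]
width: 0.0363
```

```bash
python3 - <<'E'
from h import *
o=robot.get_obs(); print(o['time'],o['tool_pos'],o['ee_rot'],o['width'],o['wrist_force'],o['wrist_torque'])
snap('wrist','w12');im,d,c=snap('scene','s12'); snap('side','d12')
cv2.imwrite('pics/c12.png',cv2.resize(im[110:340,220:370,::-1],None,fx=2.6,fy=2.6,interpolation=cv2.INTER_CUBIC))
im=load('d12')[0];cv2.imwrite('pics/e12.png',cv2.resize(im[130:310,220:450],None,fx=3,fy=3))
E
```

```text
21.85 [0.59046085 0.05402075 0.17483307] [-1.57060465e+00  1.21433762e-04  6.96392065e-01] 0.03627346493044127 [ 0.0272623  -0.3262857  -2.25576612] [ 0.03362036 -0.09191427  0.07803057]
```

View pics/w12.png

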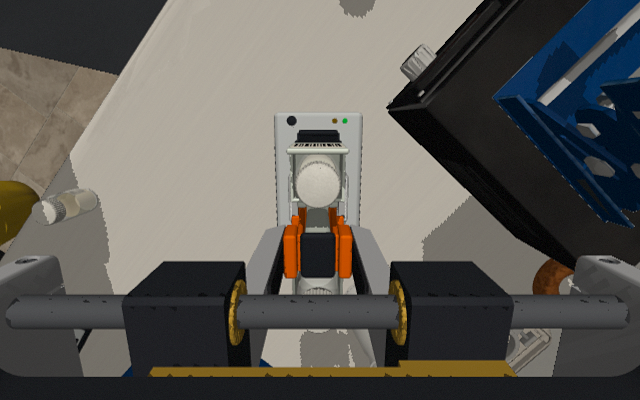

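View pics/c12.png

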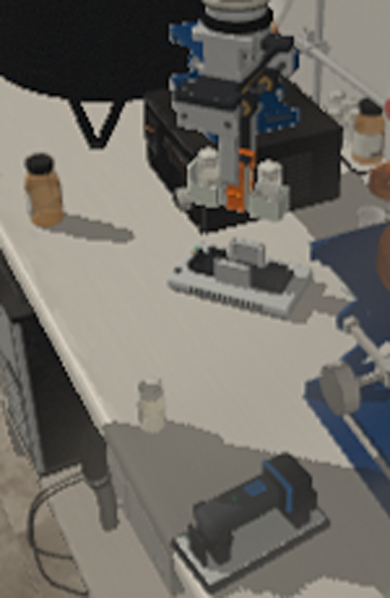

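View pics/e12.png

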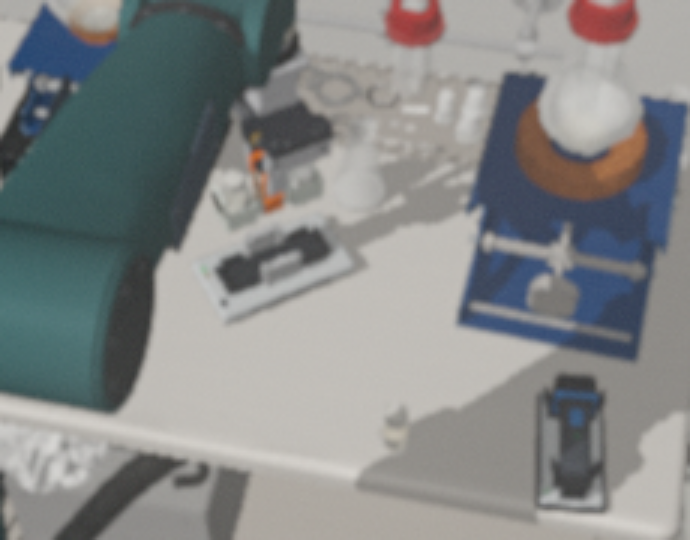

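```bash
python3 - <<'E'
from h import *
for f,z in [('w10',.0773),('w11',.0874),('w12',.1748)]:
    im,d,c=load(f);P=cloud(d,c); print(f,'cap',(np.median(P[175:195,308:330].reshape(-1,3),0)-[0,0,z]).round(4))
im,d,c=load('s12');P=cloud(d,c)
for (cx,cy) in [(205,152),(268,162)]:
    x,y=int(220+cx/2.6),int(110+cy/2.6); k=P[y-3:y+6,x-3:x+4].reshape(-1,3); k=k[np.abs(k[:,2]-.18)<.03]; print(k.mean(0),np.percentile(k[:,2],90))
r=robot.close_job(); print(r)
E
```

```text
w10 cap [0.5657 0.0838 0.0044]
w11 cap [0.5651 0.0837 0.0043]
w12 cap [0.565  0.0838 0.0045]
[0.55973593 0.07965786 0.17336279] 0.1775585760183231
[0.61069657 0.02114378 0.17555246] 0.17772637249315396
the job is handed in; nothing more can be done
None
```

I carried out the whole sequence and handed the job in at about 22 s of the 61 s allowed. The one thing I could not confirm is the barcode read, because nothing in the state or pictures shows it.

- **Scan:** I took the scanner from its cradle and held it square on to the barcode, with the window about 65 mm from the label. It stayed still for about 1.8 s, level and less than 1 mm off to the side.
- **Scanner return:** I set it back in its cradle and let go. The picture afterwards matched its first position to about 1 mm.
- **Cassette:** I pinched both catches. The gripper read 36 mm against the stated 38 mm stop, so I take the catches as fully pinched. The cassette then lifted straight up by about 97 mm.
- **Last checks:** The cassette is held by the catches about 10 cm above the dock. The front vial's cap did not shift relative to the hand, and both caps are at the same height (0.178 m), so it hangs level with both vials standing. In the last pictures the bottle, flask and spare vial stand as they did.
- **Forces:** The highest wrist force I read was about 8 N. It appeared during the pinch, pushed the hand up about 1.5 mm, and was gone once the cassette lifted.

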